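# Cap the open dust inlet on the workshop bench

## Robot

A 6-joint arm with a two-finger parallel gripper is mounted at the origin on the work surface. World frame = base frame: x ahead of the robot, y to its left, z up, the work surface at z = 0. Lengths are in m, angles in rad, forces in N, time in s.
With the tool pointing down it reaches from about 0.25 to 0.775 m from the base axis. Payload 4 kg.
Tool frame: the origin (TCP) lies on the centre line of the jaws, within the pads' length; the fingertips stand 17 mm ahead of it and the grasp point (between the pads) lies 2 mm behind it; z points along the fingers, y is the line along which they close (so a half turn about z gives the same grasp; the last joint's range is limited). The gripper opens to 94 mm and grips with 3 to 60 N. Pads are 16 mm wide; open, the fingers measure 119 mm over their backs; the gripper's body (75 mm by 177 mm) begins 78 mm behind the grasp point.
Start: joints at [1.137, 0.087, 1.371, -0, 1.684, -0.103], TCP at [0.179, 0.52, 0.223] pointing down, gripper open.
Joint ranges: [-3.1, 3.1], [-0.76, 2.03], [0.27, 2.55], [-1.08, 4.22], [0.17, 2.65], [-2.57, 2.57]. Speed limits (rad/s): [2.79, 2.79, 3.14, 3.14, 3.14, 3.14].

## Interface

Orientations are given as [roll, pitch, yaw] about the fixed x, y, z axes, in that order (R = Rz(yaw) Ry(pitch) Rx(roll)).
In Python, from bench import robot gives the robot as it stands.
- The arm moves only by the tool servo_tool, never from a script. Its argument "plan" is a list of rows, each a list of 7 numbers: the shift along the tool's x, y, z normalised to -1 to 1, where 1 is 0.1 m, then the turn, a rotation vector about the tool's x, y, z normalised to -1 to 1, where 1 is pi/2 rad, then the finger opening in mm, from 0 to 94. In form: [[x, y, z, ax, ay, az, gripper], ...]. A call has 1 to 12 rows; each row is the pose to reach, as a shift and turn from the pose commanded when the call began, along the tool's axes at that moment; what a row does not reach only later rows make up. A row lasts 1/12 s, in which the tool goes at most 41.7 mm and 7.16 degrees, less where a joint would pass 70% of its speed; a pose out of reach is approached as far as the arm can. A call with a number of a shift or a turn outside -1 to 1 is refused whole. A call with a gripper value outside its range is refused whole. The fingers move at their own pace and stop on an object; the grip force is fixed at half the most. Time passes only in rows, so rows that repeat a pose let the fingers close. It gives the time, the measured TCP pose, the force, the opening and the grip force at its end, in the units of the state.
- robot.get_obs(): the state, without advancing time (a new reading comes with each control period).
- robot.snapshot(name): name is "scene" or "top" or "wrist"; returns the picture (420x560x3 uint8, red, green, blue); there is no depth.
- robot.camera_params(name): a dict with "camera_matrix" (3x3 intrinsics, pixels), "distortion" ([k1, k2, p1, p2, k3] as OpenCV has them; the pictures are not rectified), "rvec" (rotation vector, rad) and "tvec" (3), from world to camera coordinates, as OpenCV has them; the wrist camera has in their place "tool_from_camera" (4x4, takes a point from camera to tool coordinates, whose origin is the TCP and whose axes are the flange's). Camera axes: x right, y down, z forward; pixel columns grow to the right and rows downward; lengths in m; the calibration is good to about 2 mm. A picture is of the moment at which its call begins: read the wrist's pose just before it. camera_params takes no time and is no camera call.
- robot.close_job(): hands the job in; it is judged then, once.
Trained networks look in the newest picture that a camera, given by its name, has taken for a name from the list of things; names that differ only in an ending like _2 or _b are one class to them, and where a whole thing is asked for, a point or a joint stands for the part that bears it (a point fixed in the world has none). Each returns a list of dicts, best first, with "conf" (0 to 1); they miss things now and then, are a little off and sometimes report something else, mostly with a low value. They report only what shows in the picture. A call takes as long as a camera call. They do not tell look-alikes from the thing itself.
- robot.find_in(thing, camera): "extent" ([centre column, centre row, width, height] in pixels, round what is visible of it).
The state is a dict: "time": time; "joint_positions": joint angles; "qvel": joint speeds; "joint_torque": joint torques, N m; "tool_pos": TCP position; "ee_rot": TCP orientation; "wrist_force": force on the tool from outside, world axes, zero at the start; "wrist_torque": the same for the moment, N m; "width": finger opening in m; "finger_force": force on a finger pad.
Only numpy, scipy, OpenCV 4.12 (cv2) and the standard library are available. Lean on these libraries where they do the work, as an engineer would, in place of code of your own. Each camera call takes 0.05 s, during which the arm holds its last target. There are 200 camera calls.

## Task

The sanding is done, so close the wide dust inlet on the bench with its sprung dust cap. Pinch the cap's two upright tabs together, set the cap into the mouth of the wide steel inlet until its disc lies flat on the rim, and let go so that the tabs spring out under the rim.

Things in the scene. Friction and masses are not known exactly. Their poses are not given: they have to be found in the camera images.
- cap: Loose white plastic dust cap (125 g): disc 110 mm across with two upright tabs, at +y and -y of its own frame. Origin: centre of the underside of its 60 mm plug, z up. Disc underside z = 20 mm, top 26; tabs to 52. Tabs are 24 mm wide (x), 6 thick; outer faces 60 mm apart free, 32 fully pinched. It can be carried by the pinched tabs. Not the smaller white plug with a central knob.
- tab_a (a joint): How far the tab at the cap's +y side is pushed inwards, in m: 0 free (sprung out), 0.014 fully pinched (hard stop). Spring 2 N at 0, 7 N at 0.014; a grip of 15 to 30 N holds both tabs at their stops. Under the disc each tab has a latch tongue (z = 3 to 9 mm), its tip 46 mm from the cap's axis free, 32 mm pinched.
- tab_b (a joint): The same for the tab at the cap's -y side. With both tabs fully pinched the tongues clear the inlet's mouth by 8 mm all round; with the tabs free the cap does not go in. Once let go, the tongues spring out below the lip and roughly centre the cap.
- inlet: The wide dust inlet: upright open steel pipe, 104 mm across, 60 mm tall, fixed to the bench. Origin: centre of its underside, z up. Rim at z = 60 mm; mouth 84 mm across, lip 8 mm deep, the pipe below it 96 mm inside. The cap goes in at any yaw; seated, its origin is 40 mm above the inlet's. Not the narrower pipe of the same height (68 mm across, mouth 52 mm).
Things that resemble listed ones, but are neither listed nor needed, are in the scene too. Leave any yellow look-alike of the cap alone.

How it is judged:
On the way:
1. the cap's tongues enter the mouth of the wide inlet with both tabs pinched (each by more than 4 mm) (horizontal distance between cap and inlet below 0.015 m and z of cap in the frame of inlet below 0.052 m and value of joint each of tab_a, tab_b above 0.004 m), for 0.1 s.
At the end, for the whole second after the job is handed in: The cap is in the wide inlet, its axis within 12 mm of the inlet's, its disc flat on the rim (origin 36 to 44.5 mm above the inlet's, tilted less than 7 degrees), both tabs sprung out to within 4 mm of free, and it is at rest (horizontal distance between cap and inlet below 0.012 m and z of cap in the frame of inlet between 0.036 and 0.0445 m and angle between cap's own z axis and vertical below 0.12 rad and value of joint each of tab_a, tab_b below 0.004 m and linear speed of cap below 0.02 m/s); the robot touches nothing.
It also fails if it takes over 38 s, if anything falls off the work surface, if the arm or the gripper's body presses on something with over 40 N, if the wrist force passes 120 N, or if a joint passes its speed limit or range.

## Working session

There is one attempt and no reset: what is moved stays moved. The work goes in short steps, Python scripts to look and compute and a tool call to move; the robot and the scene stay as the last step left them, time stands still between calls to the robot, and variables do not carry over. Pictures are saved under pics/ and viewed, at most 10 in all, crops included, and the job is handed in when it is done.

Besides the shell and the picture viewer there is one more tool, called after "Emit:" as name([rows], argument=value, ...), one row to a line, values as JSON. servo_tool: Moves the arm, as the interface text tells. Scaled input: -1 to 1 covers 0.1 m each way for a shift and pi/2 rad each way for a turn. Its arguments: {"type":"object","properties":{"plan":{"type":"array","items":{"type":"array","items":{"type":"number"}}}},"required":["plan"]}

```bash
mkdir -p pics; cat > h.py <<'E'
from bench import robot
import numpy as np, cv2
from scipy.spatial.transform import Rotation as R
def save(cam,n):
    im=robot.snapshot(cam); cv2.imwrite(f'pics/{n}.png',im[:,:,::-1]); return im
def ray(cam,uv,obs=None):
    p=robot.camera_params(cam); K=np.array(p['camera_matrix']);D=np.array(p['distortion'])
    n=cv2.undistortPoints(np.array([[uv]],float),K,D)[0,0]; d=np.array([n[0],n[1],1.])
    if cam=='wrist':
        o=obs or robot.get_obs(); T=np.array(p['tool_from_camera']); Rt=R.from_euler('xyz',o['ee_rot']).as_matrix()
        return Rt@T[:3,3]+np.array(o['tool_pos']), Rt@T[:3,:3]@d
    M=cv2.Rodrigues(np.array(p['rvec'],float))[0]; return -M.T@np.array(p['tvec']).ravel(), M.T@d
def at(cam,uv,z,obs=None):
    o,d=ray(cam,uv,obs); return o+d*(z-o[2])/d[2]
E
python3 - <<'E'
from h import *
o=robot.get_obs(); print(o['ee_rot'],o['tool_pos'],o['width'],o['time'])
a=save('top','top0'); b=save('scene','scene0')
for c in('top','scene'):
    for t in('cap','inlet'):
        for r in robot.find_in(t,c): 
            print(c,t,r, at(c,r['extent'][:2],.03 if t=='cap' else .06).round(3))
E
```

```text
[-3.13938852e+00 -2.23054845e-04  2.81078689e+00] [0.17843511 0.51972737 0.22129285] 0.09399117668878701 0.0
top cap {'extent': [230.8, 266.6, 41.3, 44.1], 'conf': 0.9} [0.359 0.112 0.03 ]
top cap {'extent': [234.3, 202.8, 46.1, 42.5], 'conf': 0.56} [0.518 0.1   0.03 ]
scene cap {'extent': [267.6, 152.1, 47.3, 40.1], 'conf': 0.65} [0.373 0.11  0.03 ]
scene cap {'extent': [317.4, 188.0, 53.8, 38.2], 'conf': 0.55} [0.527 0.084 0.03 ]
scene inlet {'extent': [297.4, 275.1, 56.2, 60.8], 'conf': 0.94} [ 0.614 -0.135  0.06 ]
```

```bash
python3 - <<'E'
import cv2,numpy as np
a=cv2.imread('pics/top0.png');b=cv2.imread('pics/scene0.png')
cv2.imwrite('pics/both.png',cv2.resize(np.vstack([a[:,:],b]),None,fx=.71,fy=.71))
c=cv2.resize(a[130:340,140:420],None,fx=2.85,fy=2.85,interpolation=cv2.INTER_CUBIC)
cv2.imwrite('pics/topc.png',c)
d=cv2.resize(b[110:320,190:470],None,fx=2.85,fy=2.85,interpolation=cv2.INTER_CUBIC)
cv2.imwrite('pics/scenec.png',d)
E
```

```text
(no output)
```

View pics/topc.png

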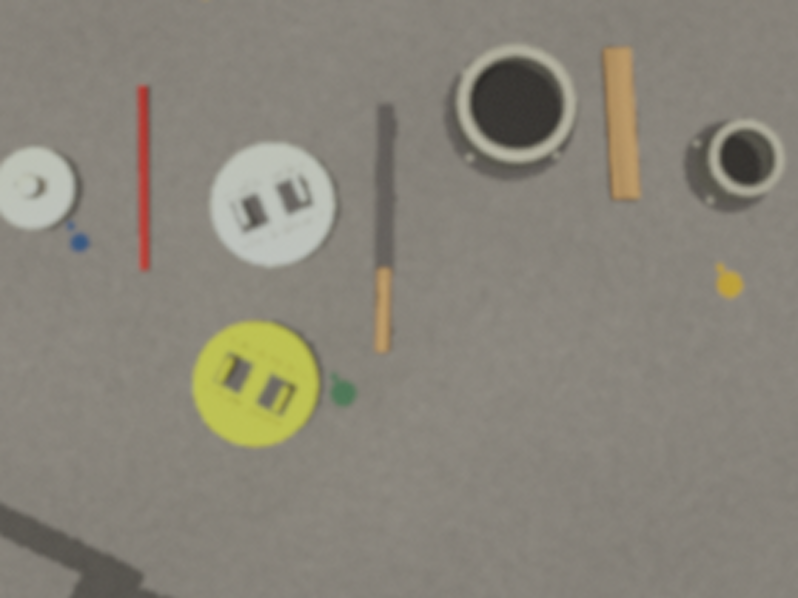

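View pics/scenec.png

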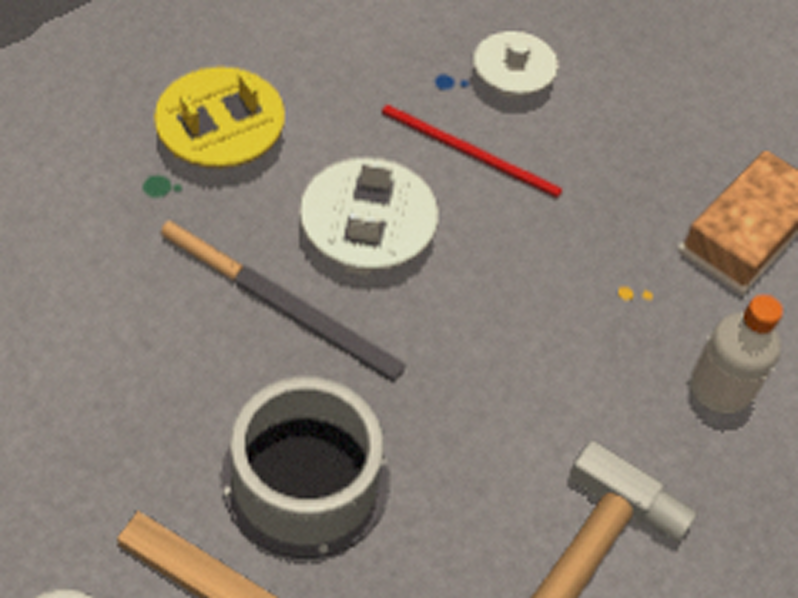

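The crop shows the white cap with two tabs at top px (235,202) and a yellow look-alike at (231,265). The small knob plug is at (152,196). The wide inlet is at (321,167) and the narrow pipe at (401,185). The white two-tab disc and the wider pipe fit the description.

```bash
python3 - <<'E'
from h import *
f=lambda x,y:(x/2.85+140-.3,y/2.85+130-.3)
A=lambda x,y,z:at('top',f(x,y),z)
for n,pts,z in (('cap',[(209,204),(336,204),(272,141),(272,267)],.026),('inlet outer',[(456,104),(577,104),(517,43),(517,166)],.06),('narrow',[(706,158),(785,158)],.06)):
    P=np.array([A(*p,z) for p in pts]); print(n,P.mean(0).round(4),[np.linalg.norm(P[i]-P[i+1]).round(4) for i in range(0,len(P),2)])
# slots direction
a,b=A(250,211,.03),A(295,193,.03); d=b-a; print('tabs',a,b,np.degrees(np.arctan2(d[1],d[0])),np.linalg.norm(d))
o=robot.get_obs(); M=R.from_euler('xyz',o['ee_rot']).as_matrix(); print(M.round(3))
t=np.array([.517,.1,.15]); print('tool shift',M.T@(t-o['tool_pos']), robot.camera_params('wrist')['tool_from_camera'])
E
```

```text
cap [0.5225 0.0977 0.026 ] [np.float64(0.1124), np.float64(0.1121)]
inlet outer [ 0.6    -0.1179  0.06  ] [np.float64(0.1053), np.float64(0.1084)]
narrow [ 0.5484 -0.3172  0.06  ] [np.float64(0.0709)]
tabs [0.51618955 0.11709391 0.03      ] [0.53108925 0.07714168 0.03      ] -69.54761854805409 0.04264013855437055
[[-0.946  0.325 -0.   ]
 [ 0.325  0.946 -0.001]
 [ 0.    -0.001 -1.   ]]
tool shift [-0.45651235 -0.2873244   0.07224776] [[ 4.59614508e-05 -9.68863307e-01 -2.47596224e-01  7.18674897e-02]
 [ 9.99999796e-01  2.02155755e-04 -6.05420588e-04 -7.75615191e-04]
 [ 6.36622795e-04 -2.47596146e-01  9.68863119e-01 -1.62089324e-01]
 [ 0.00000000e+00  0.00000000e+00  0.00000000e+00  1.00000000e+00]]
```

Emit:
servo_tool([
  [-0.34, -0.21, 0, 0, 0, 0, 94],
  [-0.68, -0.42, 0, 0, 0, 0, 94],
  [-1, -0.63, 0, 0, 0, 0, 94],
])

```text
time: 0.55
tool_pos: [0.2532, 0.4272, 0.2222]
ee_rot: [-3.141, 0.0, 2.813]
wrist_force: [1.3, 0.6, -0.7]
width: 0.094
finger_force: 0.0
```

Emit:
servo_tool([
  [-0.34, -0.21, 0, 0, 0, 0, 94],
  [-0.68, -0.42, 0, 0, 0, 0, 94],
  [-1, -0.63, 0, 0, 0, 0, 94],
])

```text
time: 0.8
tool_pos: [0.3278, 0.3344, 0.2226]
ee_rot: [3.141, 0.0, 2.811]
wrist_force: [0.3, -0.3, -0.1]
width: 0.0941
finger_force: 0.0
```

Emit:
servo_tool([
  [-0.34, -0.21, 0, 0, 0, 0, 94],
  [-0.68, -0.42, 0, 0, 0, 0, 94],
  [-1, -0.63, 0, 0, 0, 0, 94],
])

```text
time: 1.05
tool_pos: [0.402, 0.2422, 0.2227]
ee_rot: [3.141, 0.001, 2.811]
wrist_force: [0.3, 0.7, 0.0]
width: 0.0943
finger_force: 0.0
```

Emit:
servo_tool([
  [-0.34, -0.21, 0, 0, 0, 0, 94],
  [-0.68, -0.42, 0, 0, 0, 0, 94],
  [-1, -0.63, 0, 0, 0, 0, 94],
])

```text
time: 1.3
tool_pos: [0.4761, 0.1501, 0.2226]
ee_rot: [3.141, 0.001, 2.81]
wrist_force: [0.1, 0.9, 1.3]
width: 0.0936
finger_force: 0.0
```

Emit:
servo_tool([
  [-0.28, -0.18, 0, 0, 0, -0.07, 94],
  [-0.56, -0.35, 0, 0, 0, -0.14, 94],
  [-0.56, -0.35, 0, 0, 0, -0.21, 94],
  [-0.56, -0.35, 0, 0, 0, -0.28, 94],
  [-0.56, -0.35, 0, 0, 0, -0.36, 94],
  [-0.56, -0.35, 0, 0, 0, -0.44, 94],
  [-0.56, -0.35, 0, 0, 0, -0.44, 94],
  [-0.56, -0.35, 0, 0, 0, -0.44, 94],
  [-0.56, -0.35, 0, 0, 0, -0.44, 94],
])

```text
time: 2.05
tool_pos: [0.5166, 0.1007, 0.2224]
ee_rot: [3.142, -0.0, -2.784]
wrist_force: [-0.1, 0.8, -0.2]
width: 0.0941
finger_force: 0.0
```

```bash
python3 - <<'E'
from h import *
o=robot.get_obs(); im=save('wrist','w1')
for r in robot.find_in('cap','wrist'): print(r, at('wrist',r['extent'][:2],.026,o).round(4))
print(o['tool_pos'],o['ee_rot'],o['joint_positions'])
E
```

```text
{'extent': [279.0, 190.8, 122.0, 109.5], 'conf': 0.96} [0.52   0.0956 0.026 ]
{'extent': [359.8, 50.6, 117.9, 101.2], 'conf': 0.94} [0.3741 0.1189 0.026 ]
[0.51664697 0.1007085  0.2224498 ] [ 3.14151508e+00 -5.21508907e-06 -2.78371336e+00] [ 8.47292742e-02  3.45127307e-02  1.42633014e+00  7.37360102e-05
  1.68077573e+00 -1.84393825e+00]
```

View pics/w1.png

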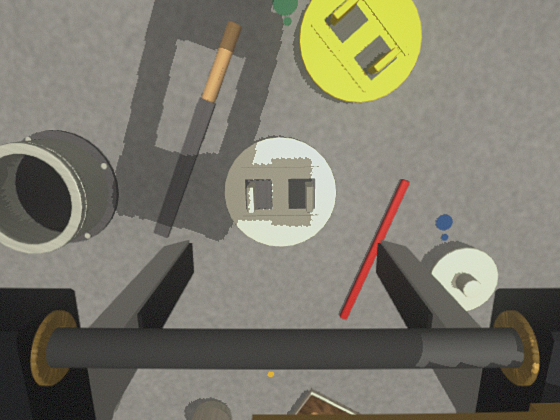

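The wrist view shows the white cap centred at about (280,191). Its slots at (257,194) and (302,193) run along the closing line, so the yaw is right. The yellow look-alike is at (360,50) and the wide inlet at (25,197).

Emit:
servo_tool([
  [-0.03, -0.05, 0.35, 0, 0, 0, 94],
  [-0.03, -0.05, 0.7, 0, 0, 0, 94],
  [-0.03, -0.05, 1.0, 0, 0, 0, 94],
  [-0.03, -0.05, 1.0, 0, 0, 0, 94],
  [-0.03, -0.05, 1.0, 0, 0, 0, 94],
  [-0.03, -0.05, 1.0, 0, 0, 0, 94],
])

```text
time: 2.65
tool_pos: [0.5224, 0.0972, 0.1245]
ee_rot: [-3.141, 0.003, -2.782]
wrist_force: [-0.0, -0.9, 1.0]
width: 0.0941
finger_force: 0.0
```

```bash
python3 - <<'E'
from h import *
o=robot.get_obs(); im=save('wrist','w2')
for r in robot.find_in('cap','wrist'): print(r, at('wrist',r['extent'][:2],.026,o).round(4))
print(o['tool_pos'],o['ee_rot'])
M=R.from_euler('xyz',o['ee_rot']).as_matrix()
# predicted pixels of TCP-centred disc rim, for overlay
p=robot.camera_params('wrist');T=np.linalg.inv(np.array(p['tool_from_camera']))
def draw(c,z,r,col):
    a=np.linspace(0,2*np.pi,60); P=np.c_[c[0]+r*np.cos(a),c[1]+r*np.sin(a),0*a+z]
    q=(P-o['tool_pos'])@M; q=q@T[:3,:3].T+T[:3,3]
    uv=cv2.projectPoints(q,np.zeros(3),np.zeros(3),np.array(p['camera_matrix']),np.array(p['distortion']))[0]
    cv2.polylines(b,[uv.astype(np.int32)],True,col,1)
b=im[:,:,::-1].copy(); draw((.521,.0965),.026,.055,(0,0,255)); cv2.imwrite('pics/w2b.png',b)
E
```

```text
{'extent': [400.1, 47.2, 170.1, 94.4], 'conf': 0.93} [0.3893 0.1269 0.026 ]
{'extent': [284.8, 212.2, 158.9, 143.9], 'conf': 0.79} [0.52   0.0958 0.026 ]
[0.52237451 0.09721191 0.12449177] [-3.14085942e+00  2.81239068e-03 -2.78154319e+00]
```

View pics/w2b.png

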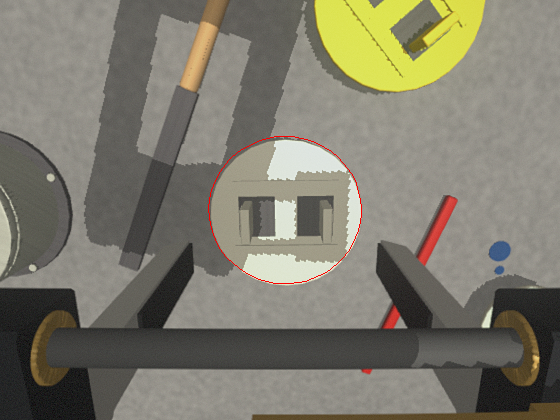

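The projected 110 mm circle centred on (0.521, 0.0965) fits the disc rim at (285,211), and the tabs at (244,217) and (330,215) line up with the jaws. I'll descend and pinch.

Emit:
servo_tool([
  [0.015, 0, 0.3, 0, 0, 0, 94],
  [0.015, 0, 0.55, 0, 0, 0, 94],
  [0.015, 0, 0.7, 0, 0, 0, 94],
  [0.015, 0, 0.77, 0, 0, 0, 94],
  [0.015, 0, 0.77, 0, 0, 0, 94],
  [0.015, 0, 0.77, 0, 0, 0, 94],
  [0.015, 0, 0.77, 0, 0, 0, 94],
])

```text
time: 3.33
tool_pos: [0.5216, 0.0967, 0.0478]
ee_rot: [-3.14, 0.004, -2.781]
wrist_force: [0.0, -0.1, -0.6]
width: 0.0939
finger_force: 0.0
```

Emit:
servo_tool([
  [0, 0, 0, 0, 0, 0, 60],
  [0, 0, 0, 0, 0, 0, 50],
  [0, 0, 0, 0, 0, 0, 40],
  [0, 0, 0, 0, 0, 0, 20],
  [0, 0, 0, 0, 0, 0, 20],
  [0, 0, 0, 0, 0, 0, 20],
  [0, 0, 0, 0, 0, 0, 20],
  [0, 0, 0, 0, 0, 0, 20],
  [0, 0, 0, 0, 0, 0, 20],
  [0, 0, 0, 0, 0, 0, 20],
  [0, 0, 0, 0, 0, 0, 20],
  [0, 0, 0, 0, 0, 0, 20],
])

```text
time: 4.33
tool_pos: [0.5202, 0.0966, 0.0461]
ee_rot: [3.142, 0.001, -2.781]
wrist_force: [-1.5, -0.3, 4.0]
width: 0.03
finger_force: 30.0
```

Emit:
servo_tool([
  [0, 0, -0.1, 0, 0, 0, 20],
  [0, 0, -0.3, 0, 0, 0, 20],
  [0, 0, -0.55, 0, 0, 0, 20],
  [0, 0, -0.8, 0, 0, 0, 20],
  [0, 0, -1, 0, 0, 0, 20],
  [0, 0, -1, 0, 0, 0, 20],
])

```text
time: 4.83
tool_pos: [0.5226, 0.0967, 0.1506]
ee_rot: [-3.139, 0.009, -2.781]
wrist_force: [0.6, -0.1, 0.1]
width: 0.0297
finger_force: 30.0
```

Emit:
servo_tool([
  [0, -0.2, 0, 0, 0, 0, 20],
  [0, -0.45, 0, 0, 0, 0, 20],
  [0, -0.7, 0, 0, 0, 0, 20],
  [0, -0.9, 0, 0, 0, 0, 20],
  [0, -0.9, 0, 0, 0, 0, 20],
  [0, -0.9, 0, 0, 0, 0, 20],
  [0, -0.9, 0, 0, 0, 0, 20],
])

```text
time: 5.42
tool_pos: [0.5508, 0.0128, 0.1442]
ee_rot: [3.14, -0.002, -2.781]
wrist_force: [-0.3, 0.0, -0.8]
width: 0.0299
finger_force: 30.0
```

```bash
python3 - <<'E'
from h import *
o=robot.get_obs(); im=save('wrist','w3'); print(o['tool_pos'],o['ee_rot'],o['width'],o['joint_positions'])
for t in('cap','inlet'):
  for r in robot.find_in(t,'wrist'): print(t,r, at('wrist',r['extent'][:2],.06,o).round(4))
M=R.from_euler('xyz',o['ee_rot']).as_matrix()
p=robot.camera_params('wrist');T=np.linalg.inv(np.array(p['tool_from_camera']))
def draw(c,z,r,col):
    a=np.linspace(0,2*np.pi,60); P=np.c_[c[0]+r*np.cos(a),c[1]+r*np.sin(a),0*a+z]
    q=(P-o['tool_pos'])@M; q=q@T[:3,:3].T+T[:3,3]
    uv=cv2.projectPoints(q,np.zeros(3),np.zeros(3),np.array(p['camera_matrix']),np.array(p['distortion']))[0]
    cv2.polylines(b,[uv.astype(np.int32)],True,col,1)
b=im[:,:,::-1].copy(); draw((.6,-.118),.06,.052,(0,0,255));draw((.6,-.118),.06,.042,(0,0,255))
draw(o['tool_pos'],o['tool_pos'][2]-.047+.026,.055,(255,0,0)); cv2.imwrite('pics/w3b.png',b)
E
```

```text
[0.55080331 0.01284083 0.14415521] [ 3.13987058e+00 -1.82618005e-03 -2.78127717e+00] 0.029918460292908785 [-8.00783861e-02  1.19296410e-01  1.49152719e+00  7.79823536e-04
  1.53315511e+00 -2.01121890e+00]
cap {'extent': [498.2, 50.1, 119.1, 100.2], 'conf': 0.92} [0.3998 0.0977 0.06  ]
cap {'extent': [284.1, 243.4, 211.6, 174.4], 'conf': 0.75} [0.5655 0.0176 0.06  ]
inlet {'extent': [99.0, 211.2, 181.1, 156.3], 'conf': 0.64} [ 0.5886 -0.1093  0.06  ]
```

View pics/w3b.png

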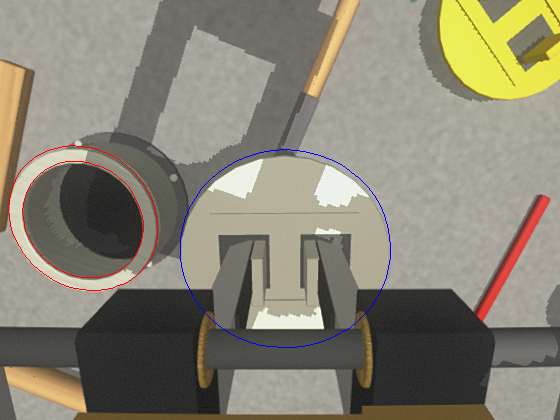

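The projected rims fit both the inlet (centre (0.600, −0.118), px (84,218)) and the held cap (px (286,248), centred on the tool). I'll carry the cap over.

Emit:
servo_tool([
  [0, -0.2, 0, 0, 0, 0, 20],
  [0, -0.4, 0, 0, 0, 0, 20],
  [0, -0.6, 0, 0, 0, 0, 20],
  [0, -0.8, 0, 0, 0, 0, 20],
])

```text
time: 5.9
tool_pos: [0.58, -0.0622, 0.1456]
ee_rot: [3.142, 0.0, -2.779]
wrist_force: [-0.6, 0.4, -1.0]
width: 0.0298
finger_force: 30.0
```

Emit:
servo_tool([
  [0, -0.2, 0, 0, 0, 0, 20],
  [0, -0.4, 0, 0, 0, 0, 20],
  [0, -0.55, 0, 0, 0, 0, 20],
  [0, -0.6, 0, 0, 0, 0, 20],
  [0, -0.6, 0, 0, 0, 0, 20],
  [0, -0.6, 0, 0, 0, 0, 20],
  [0, -0.6, 0, 0, 0, 0, 20],
  [0, -0.6, 0, 0, 0, 0, 20],
  [0, -0.6, 0, 0, 0, 0, 20],
])

```text
time: 6.65
tool_pos: [0.6008, -0.1178, 0.1456]
ee_rot: [3.141, 0.0, -2.78]
wrist_force: [-0.5, 0.1, -1.0]
width: 0.0299
finger_force: 30.0
```

```bash
python3 - <<'E'
from h import *
o=robot.get_obs(); 
M=R.from_euler('xyz',o['ee_rot']).as_matrix(); print(o['tool_pos'],o['ee_rot'],o['joint_positions'])
print('shift',M.T@(np.array([.6,-.118,.1])-o['tool_pos']))
im=robot.snapshot('scene'); P=robot.camera_params('scene')
b=im[:,:,::-1].copy()
def draw(c,z,r,col):
    a=np.linspace(0,2*np.pi,60); Q=np.c_[c[0]+r*np.cos(a),c[1]+r*np.sin(a),0*a+z]
    uv=cv2.projectPoints(Q,np.array(P['rvec'],float),np.array(P['tvec'],float),np.array(P['camera_matrix']),np.array(P['distortion']))[0]
    cv2.polylines(b,[(uv*8).astype(np.int32)],True,col,1,shift=3)
b=im[:,:,::-1].copy(); draw((.6,-.118),.06,.052,(0,0,255)); t=o['tool_pos']; draw(t,t[2]-.0465+.026,.055,(255,0,0))
cv2.imwrite('pics/s2.png',cv2.resize(b[180:340,190:403],None,fx=3.6,fy=3.6,interpolation=cv2.INTER_CUBIC))
E
```

```text
[ 0.60082448 -0.1178124   0.1456183 ] [ 3.14139010e+00  1.75436659e-04 -2.78011313e+00] [-2.86349857e-01  2.50776585e-01  1.33525377e+00  2.67418673e-04
  1.55554464e+00 -2.21862980e+00]
shift [0.00084555 0.00010687 0.04561818]
```

View pics/s2.png

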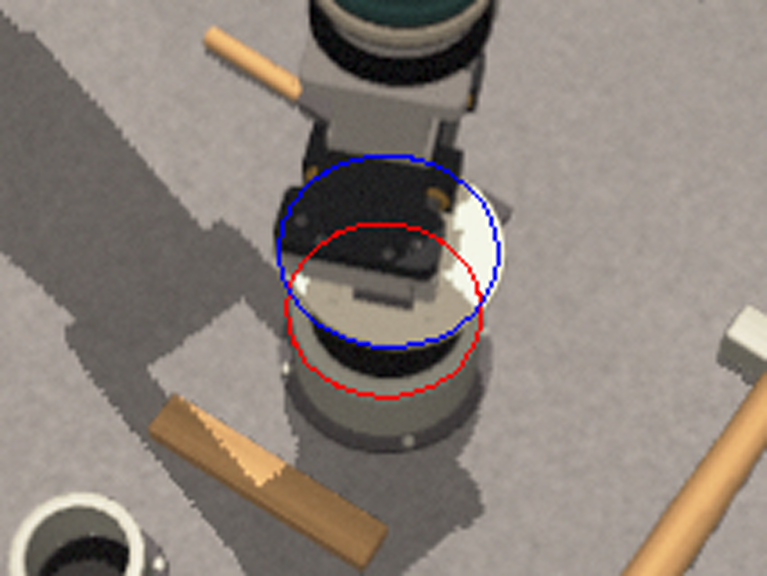

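The scene view shows the rim overlay matching the inlet, with the held cap centred above it to within about 1 mm. I'll lower it.

Emit:
servo_tool([
  [0.005, 0, 0.1, 0, 0, 0, 20],
  [0.005, 0, 0.2, 0, 0, 0, 20],
  [0.005, 0, 0.3, 0, 0, 0, 20],
  [0.005, 0, 0.38, 0, 0, 0, 20],
  [0.005, 0, 0.44, 0, 0, 0, 20],
  [0.005, 0, 0.5, 0, 0, 0, 20],
  [0.005, 0, 0.53, 0, 0, 0, 20],
  [0.005, 0, 0.55, 0, 0, 0, 20],
  [0.005, 0, 0.56, 0, 0, 0, 20],
  [0.005, 0, 0.56, 0, 0, 0, 20],
])

```text
time: 7.53
tool_pos: [0.6007, -0.1189, 0.0896]
ee_rot: [-3.141, 0.0, -2.781]
wrist_force: [-0.1, 0.6, -1.3]
width: 0.03
finger_force: 30.0
```

Emit:
servo_tool([
  [0, 0, 0.01, 0, 0, 0, 20],
  [0, 0, 0.02, 0, 0, 0, 20],
  [0, 0, 0.03, 0, 0, 0, 20],
  [0, 0, 0.03, 0, 0, 0, 20],
  [0, 0, 0.03, 0, 0, 0, 20],
])

```text
time: 7.95
tool_pos: [0.6005, -0.1189, 0.0865]
ee_rot: [3.142, 0.0, -2.781]
wrist_force: [0.3, 0.1, -1.4]
width: 0.0298
finger_force: 30.0
```

Emit:
servo_tool([
  [0, 0, 0.01, 0, 0, 0, 20],
  [0, 0, 0.02, 0, 0, 0, 20],
  [0, 0, 0.02, 0, 0, 0, 20],
])

```text
time: 8.2
tool_pos: [0.6007, -0.1189, 0.0861]
ee_rot: [-3.141, 0.001, -2.781]
wrist_force: [-2.5, 0.8, 4.5]
width: 0.0294
finger_force: 30.0
```

```bash
python3 - <<'E'
from h import *
o=robot.get_obs(); print(o['wrist_force'],o['wrist_torque'],o['tool_pos'])
im=robot.snapshot('scene')[:,:,::-1]
cv2.imwrite('pics/s3.png',cv2.resize(im[200:330,220:393],None,fx=4.4,fy=4.4,interpolation=cv2.INTER_CUBIC))
E
```

```text
[-2.52408813  0.8114447   4.52011983] [0.19161092 0.44547967 0.00481291] [ 0.60070899 -0.11892591  0.08614927]
```

View pics/s3.png

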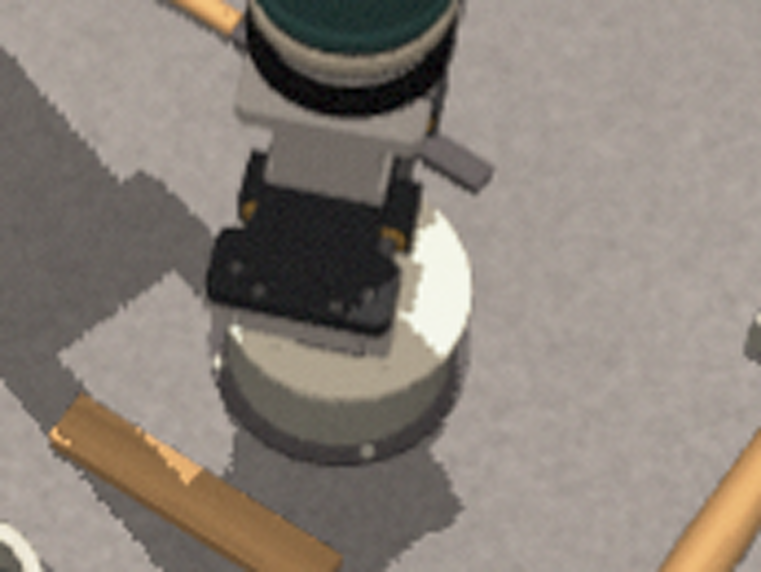

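The disc (centre px ~(345,300)) lies flat on the rim all round, and contact force is 4.5 N at the expected height. I'll release and retreat.

Emit:
servo_tool([
  [0, 0, 0, 0, 0, 0, 40],
  [0, 0, 0, 0, 0, 0, 50],
  [0, 0, 0, 0, 0, 0, 60],
  [0, 0, 0, 0, 0, 0, 75],
  [0, 0, 0, 0, 0, 0, 94],
  [0, 0, 0, 0, 0, 0, 94],
  [0, 0, 0, 0, 0, 0, 94],
  [0, 0, 0, 0, 0, 0, 94],
  [0, 0, 0, 0, 0, 0, 94],
  [0, 0, 0, 0, 0, 0, 94],
])

```text
time: 9.08
tool_pos: [0.6003, -0.1188, 0.0839]
ee_rot: [3.141, -0.001, -2.781]
wrist_force: [0.2, 0.1, 0.3]
width: 0.0922
finger_force: 0.0
```

Emit:
servo_tool([
  [0, 0, -0.1, 0, 0, 0, 94],
  [0, 0, -0.3, 0, 0, 0, 94],
  [0, 0, -0.6, 0, 0, 0, 94],
  [0, 0, -0.9, 0, 0, 0, 94],
  [0, 0, -1, 0, 0, 0, 94],
  [0, 0, -1, 0, 0, 0, 94],
  [0, 0, -1, 0, 0, 0, 94],
])

```text
time: 9.67
tool_pos: [0.6006, -0.1189, 0.1846]
ee_rot: [-3.141, 0.001, -2.781]
wrist_force: [-0.7, 0.1, -0.5]
width: 0.0942
finger_force: 0.0
```

```bash
python3 - <<'E'
from h import *
o=robot.get_obs(); im=save('wrist','w4'); print(o['tool_pos'],o['width'])
M=R.from_euler('xyz',o['ee_rot']).as_matrix()
p=robot.camera_params('wrist');T=np.linalg.inv(np.array(p['tool_from_camera']))
b=im[:,:,::-1].copy()
a=np.linspace(0,2*np.pi,60); P=np.c_[.6+.055*np.cos(a),-.118+.055*np.sin(a),0*a+.066]
q=((P-o['tool_pos'])@M)@T[:3,:3].T+T[:3,3]
uv=cv2.projectPoints(q,np.zeros(3),np.zeros(3),np.array(p['camera_matrix']),np.array(p['distortion']))[0]
cv2.polylines(b,[uv.astype(np.int32)],True,(0,0,255),1); cv2.imwrite('pics/w4b.png',b)
E
```

```text
[ 0.6006247  -0.11889207  0.1845814 ] 0.09422927952347984
```

View pics/w4b.png

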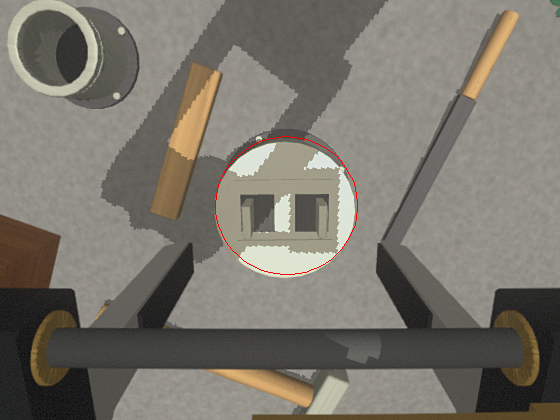

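The cap sits flat in the inlet at px (287,206), within about 2 mm of the predicted seated circle. Both tabs are out again at (246,217) and (324,215), and the gripper is clear.

```bash
python3 -c "
from bench import robot
print(robot.close_job())"
```

```text
the job is handed in; nothing more can be done
None
```

I seated the white cap flat in the wide inlet with both tabs sprung out, backed the gripper clear and handed the job in at about 10 s; no verdict came back.

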